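# Unload the wash carrier: wedge the sprung keeper, stack and cover the parts trays

## Task

The carrier back from the washer holds its parts trays under a sprung red keeper that will not stay open by itself: slide the orange wedge into the gap behind the dark stop block until the keeper stands back and stays open, then, with the wedge left holding it, lift out every tray level and stack them gently on the raised stand, chamfered corners matched so that each skirt drops right down over the one below. Then pull the wedge out so that the keeper springs shut, lay the wedge back in its yellow bin, and put the white cover on top of the stack, its chamfer matched too. Leave everything else on the bench alone.

Things in the scene. Friction and masses are not known exactly. Their poses are not given: they have to be found in the camera images.
- tray1_mid (a point): blue parts tray, may be absent; centre point, 15 mm above its underside. Each tray: 84 mm along x, 50 along y, 30 high, 160 g; (-x,+y) corner cut by a 14 mm chamfer; side walls plain from 0 to 24 mm up, then a 6 mm raised register (same chamfer, 72 x 38 mm drafted to 68 x 34). It starts in one of the carrier's bays, underside 36 mm above the bench, its axes as the carrier's
- tray2_mid (a point): blue parts tray, may be absent; centre point, 15 mm above its underside. As tray 1. Trays stack every 24 mm: the register below enters the 6 mm deep skirt of the tray above with 2 mm play all round (4 mm at its drafted top); turned the wrong way round it does not go down
- tray3_mid (a point): blue parts tray, may be absent; centre point, 15 mm above its underside. As tray 1. In the carrier there are 34 mm between neighbours' long sides for a finger; corner blocks reach only 8 mm up its sides, near its ends (more than 28 mm from the middle)
- tray4_mid (a point): blue parts tray, may be absent; centre point, 15 mm above its underside. As tray 1
- keeper (a joint): red sprung keeper rail along the rear (+x) of all bays, its lip over the trays' rear shoulders, top 66 mm above the bench. In m: 0 = shut, grows as it slides to the carrier's +x, end stop 0.018; trays are free from 0.008. A spring shuts it with 3.5 N (5 N when open); it does not stay open by itself. The red tab at the carrier's rear middle is part of it
- carrier: aluminium wash carrier, fixed; origin on the bench under the middle of the row, x to its rear, y along the row. Deck 16 mm above the bench, x -52 to 112 mm, y -168 to 168. Bay centres y -126, -42, 42, 126 mm at x 0. A front wall stands 46 mm above the bench
- gap_mouth (a point): on the deck, at the -y end of the rear face of the dark fixed stop block (50 mm along y, 22 mm tall); axes as the carrier's. Behind this face, x from 0 to 12 mm (keeper shut), lies the gap; beyond it the keeper's red tab, y 13 to 37 mm, 22 mm tall. The wedge slides in on the deck along +y, straight flank on this face. The deck is clear behind this face to y -115 mm
- stand: raised stacking stand, fixed: round foot 100 mm wide, thin column and a small head with a tray's outline; origin on the bench under its middle. Axes and chamfered (-x,+y) corner as a tray's: match them
- stand_seat (a point): middle of the stand's head at the shoulder where the first tray's underside comes to rest, 60 mm above the bench; an orange register 6 mm high stands on it. A tray seated right has the same x and y directions; the second one's underside rests 24 mm higher, and so on
- stand_chamfer (a point): middle of the chamfered corner of the stand's head (35 mm along -x and 18 mm along +y from stand_seat), same height
- lid_grip (a point): white stack cover on the bench: outline, chamfer and skirt as a tray's, 12 mm thick, 120 g, with a black upright bar grip (44 mm along x, 12 mm along y, 12 to 46 mm above the underside). This point is in the grip, 36 mm above the underside. Seated, its underside is 24 mm above that of the tray below
- wedge_grip (a point): orange wedge, 110 mm long, body 18 mm high, 150 g, with an upright grip (16 mm along x, 20 along y, 18 to 64 mm up); point in the grip, 46 mm above the underside. Thin end to +x: tip 98 mm ahead of the point, 5 mm wide; full 24 mm from 28 mm ahead to 12 mm behind. Flank at y +12 straight, the -y flank tapers. Fully in, the keeper reads 0.012; pushing takes up to 20 N, pulling 10 N
- bin: shallow yellow bin, the wedge's home: 170 mm (x) by 130 mm (y), rim 26 mm high, floor 4 mm above the bench, fixed; origin under its centre
- caliper: bystander: digital caliper lying flat, 190 mm long, to be left alone
- micrometer: bystander: green micrometer lying flat, to be left alone
- collet: bystander: steel collet standing, 42 mm high, to be left alone
- hexkey: bystander: dark L-shaped hex key lying flat, to be left alone
- driver: bystander: red screwdriver lying flat, to be left alone
- oiler: bystander: white squeeze bottle, 130 mm high, to be left alone
- toolholder: bystander: steel taper tool holder standing, 105 mm high, to be left alone
- mug: bystander: blue mug, to be left alone
Not all that is in view belongs to the job. Leave any brown or turquoise look-alike of the part that bears lid_grip alone.

How it is judged:
On the way, in this order (a step that is already met when the one before it is completed fails the run):
1. the wedge holds the keeper open and the hand has let go (value of joint keeper above 0.01 m and x of wedge_grip in the frame of carrier between 0.06 and 0.11 m and y of wedge_grip in the frame of carrier between -0.08 and 0.08 m and contact force between the fingers and anything else below 0.5 N), for 0.3 s.
2. all trays seated on the stand, chamfers matched, while the keeper still stands open (value of joint keeper above 0.01 m and x of stand_chamfer in the frame of tray1_mid between -0.048 and -0.022 m and y of stand_chamfer in the frame of tray1_mid between 0.005 and 0.031 m and angle between each of tray1_mid, tray2_mid, tray3_mid, tray4_mid's own z axis and vertical below 0.06 rad and (z of tray1_mid in the frame of stand_seat between 0.0125 and 0.0175 m or z of tray1_mid in the frame of stand_seat between 0.0365 and 0.0415 m or z of tray1_mid in the frame of stand_seat between 0.0605 and 0.0655 m or z of tray1_mid in the frame of stand_seat between 0.0845 and 0.0895 m) and x of stand_chamfer in the frame of tray2_mid between -0.048 and -0.022 m and y of stand_chamfer in the frame of tray2_mid between 0.005 and 0.031 m and (z of tray2_mid in the frame of stand_seat between 0.0125 and 0.0175 m or z of tray2_mid in the frame of stand_seat between 0.0365 and 0.0415 m or z of tray2_mid in the frame of stand_seat between 0.0605 and 0.0655 m or z of tray2_mid in the frame of stand_seat between 0.0845 and 0.0895 m) and x of stand_chamfer in the frame of tray3_mid between -0.048 and -0.022 m and y of stand_chamfer in the frame of tray3_mid between 0.005 and 0.031 m and (z of tray3_mid in the frame of stand_seat between 0.0125 and 0.0175 m or z of tray3_mid in the frame of stand_seat between 0.0365 and 0.0415 m or z of tray3_mid in the frame of stand_seat between 0.0605 and 0.0655 m or z of tray3_mid in the frame of stand_seat between 0.0845 and 0.0895 m) and x of stand_chamfer in the frame of tray4_mid between -0.048 and -0.022 m and y of stand_chamfer in the frame of tray4_mid between 0.005 and 0.031 m and (z of tray4_mid in the frame of stand_seat between 0.0125 and 0.0175 m or z of tray4_mid in the frame of stand_seat between 0.0365 and 0.0415 m or z of tray4_mid in the frame of stand_seat between 0.0605 and 0.0655 m or z of tray4_mid in the frame of stand_seat between 0.0845 and 0.0895 m) and contact force between the fingers and anything else below 0.5 N), for 0.3 s.
At the end, for the whole second after the job is handed in: All trays present and the cover above them fully seated on the stand (height within 2.5 mm, level within 0.06 rad, chamfered corner within 13 mm of the stand's along each axis), keeper shut (under 2 mm), wedge down in the bin, nothing held (x of stand_chamfer in the frame of tray1_mid between -0.048 and -0.022 m and y of stand_chamfer in the frame of tray1_mid between 0.005 and 0.031 m and angle between each of tray1_mid, tray2_mid, tray3_mid, tray4_mid, lid_grip's own z axis and vertical below 0.06 rad and (z of tray1_mid in the frame of stand_seat between 0.0125 and 0.0175 m or z of tray1_mid in the frame of stand_seat between 0.0365 and 0.0415 m or z of tray1_mid in the frame of stand_seat between 0.0605 and 0.0655 m or z of tray1_mid in the frame of stand_seat between 0.0845 and 0.0895 m) and x of stand_chamfer in the frame of tray2_mid between -0.048 and -0.022 m and y of stand_chamfer in the frame of tray2_mid between 0.005 and 0.031 m and (z of tray2_mid in the frame of stand_seat between 0.0125 and 0.0175 m or z of tray2_mid in the frame of stand_seat between 0.0365 and 0.0415 m or z of tray2_mid in the frame of stand_seat between 0.0605 and 0.0655 m or z of tray2_mid in the frame of stand_seat between 0.0845 and 0.0895 m) and x of stand_chamfer in the frame of tray3_mid between -0.048 and -0.022 m and y of stand_chamfer in the frame of tray3_mid between 0.005 and 0.031 m and (z of tray3_mid in the frame of stand_seat between 0.0125 and 0.0175 m or z of tray3_mid in the frame of stand_seat between 0.0365 and 0.0415 m or z of tray3_mid in the frame of stand_seat between 0.0605 and 0.0655 m or z of tray3_mid in the frame of stand_seat between 0.0845 and 0.0895 m) and x of stand_chamfer in the frame of tray4_mid between -0.048 and -0.022 m and y of stand_chamfer in the frame of tray4_mid between 0.005 and 0.031 m and (z of tray4_mid in the frame of stand_seat between 0.0125 and 0.0175 m or z of tray4_mid in the frame of stand_seat between 0.0365 and 0.0415 m or z of tray4_mid in the frame of stand_seat between 0.0605 and 0.0655 m or z of tray4_mid in the frame of stand_seat between 0.0845 and 0.0895 m) and x of stand_chamfer in the frame of lid_grip between -0.048 and -0.022 m and y of stand_chamfer in the frame of lid_grip between 0.005 and 0.031 m and (z of lid_grip in the frame of stand_seat between 0.0815 and 0.0865 m or z of lid_grip in the frame of stand_seat between 0.1055 and 0.1105 m or z of lid_grip in the frame of stand_seat between 0.1295 and 0.1345 m) and z of lid_grip in the frame of tray1_mid above 0.02 m and z of lid_grip in the frame of tray2_mid above 0.02 m and z of lid_grip in the frame of tray3_mid above 0.02 m and z of lid_grip in the frame of tray4_mid above 0.02 m and value of joint keeper below 0.002 m and x of wedge_grip in the frame of bin between -0.085 and 0.085 m and y of wedge_grip in the frame of bin between -0.065 and 0.065 m and height (world z) of wedge_grip below 0.06 m and contact force between the fingers and anything else below 0.5 N); the robot touches nothing.
It fails at once if a tray is tipped by more than 0.6 rad (angle between any of tray1_mid, tray2_mid, tray3_mid, tray4_mid's own z axis and vertical above 0.6 rad).
It fails at once if a tray is dropped: it falls free at over 0.5 m/s ((linear speed of tray1 above 0.5 m/s and contact force between the fingers and tray1 below 0.1 N) or (linear speed of tray2 above 0.5 m/s and contact force between the fingers and tray2 below 0.1 N) or (linear speed of tray3 above 0.5 m/s and contact force between the fingers and tray3 below 0.1 N) or (linear speed of tray4 above 0.5 m/s and contact force between the fingers and tray4 below 0.1 N)).
It fails at once if a bystander is moved by more than 40 mm (distance of any of caliper, micrometer, collet, hexkey, driver, oiler, toolholder, mug from where it was at the start of the episode above 0.04 m).
Of tray1, tray2, tray3, tray4 only 2 to 4 are there at a start; the rules pass over those that are not, and their reading is None.
At some moment in a run one of lid may be knocked a few centimetres aside while the robot is not near it.
It also fails if it takes over 210 s, if anything falls off the work surface, if the arm or the gripper's body presses on something with over 40 N, if the wrist force passes 120 N, or if a joint passes its speed limit or range.

## Robot

A 7-joint arm with a two-finger parallel gripper is mounted at the origin on the work surface. World frame = base frame: x ahead of the robot, y to its left, z up, the work surface at z = 0. Lengths are in m, angles in rad, forces in N, time in s.
With the tool pointing down it reaches from about 0.35 to 0.9 m from the base axis. Payload 19.9 kg.
Tool frame: the origin (TCP) lies at the centre of the arm's flange, where the gripper is bolted on; the fingertips stand 173 mm ahead of it and the grasp point (between the pads) lies 155 mm ahead of it (ctrl.tcp_to_grasp is the z of the grasp point in the tool frame, in m); z points along the fingers, y is the line along which they close (so a half turn about z gives the same grasp; the last joint's range is limited). The gripper opens to 85 mm and grips with 20 to 120 N. Pads are 22 mm wide; open, the fingers measure 114 mm over their backs; the gripper's body (76 mm by 85 mm) begins 54 mm behind the grasp point. The pads swing forward as they close: fully open they stand 13 mm farther back than shut.
Start: joints at [-1.351, 0.417, -0.01, 1.614, 0.005, 1.111, -0.053], TCP at [0.162, 0.604, 0.405] pointing down, gripper open.
Joint ranges: [-2.81, 2.81], [-0.39, 2.02], [-1.27, 1.25], [0.06, 2.57], [-1.19, 4.33], [0.19, 2], [-2.82, 2.82]. Speed limits (rad/s): [1.89, 1.89, 2.39, 2.39, 3.01, 3.01, 3.01].

## Interface

Orientations are given as a rotation vector (axis times angle).
In Python, from plant import get_state, optics, job_done, finder, ctrl gives the robot as it stands.
- The arm moves only by the shell command python3 -m crank 'ROWS'. ROWS is JSON, one flat list of numbers, 5 for each row, row after row: the shift along the tool's x, y, z each as a share of 150 mm, from -1 to 1, then the turn about the tool's z as a share of 45 degrees, from -1 to 1, then the opening, from -1 (shut) to 1 (fully open). A call has 1 to 10 rows; each row is the pose to reach, as a shift and turn from the pose commanded when the call began, along the tool's axes at that moment; what a row does not reach only later rows make up. A row lasts 1/10 s, in which the tool goes at most 50 mm and 8.59 degrees, less where a joint would pass 70% of its speed; a pose out of reach is approached as far as the arm can. A call with a number of a shift or a turn outside -1 to 1 is refused whole. A call with a gripper value outside its range is refused whole. The fingers move at their own pace and stop on an object; the grip force is fixed at half the most. Time passes only in rows, so rows that repeat a pose let the fingers close. It gives the time, the measured TCP pose, the force, the opening and the grip force at its end, in the units of the state.
- get_state(): the state, without advancing time (a new reading comes with each control period).
- optics.get_image(name): name is "scene" or "side" or "wrist"; returns a dict with "color" (420x560x3 uint8, blue, green, red), "K" (3x3 intrinsics, pixels), "view" (4x4, takes a point from world to camera coordinates). Camera axes: x right, y down, z forward; pixel columns grow to the right and rows downward; lengths in m; the calibration is good to about 2 mm. A picture is of the moment at which its call begins. There is no depth.
- job_done(): hands the job in; it is judged then, once.
Trained networks look in the newest picture that a camera, given by its name, has taken for a name from the list of things; names that differ only in an ending like _2 or _b are one class to them, and where a whole thing is asked for, a point or a joint stands for the part that bears it (a point fixed in the world has none). Each returns a list of dicts, best first, with "conf" (0 to 1); they miss things now and then, are a little off and sometimes report something else, mostly with a low value. They report only what shows in the picture. A call takes as long as a camera call. They do not tell look-alikes from the thing itself.
- finder.spot_in(camera, thing): "at" ([x, y, z] in m, in the coordinates of the camera as it stood for that picture, good to about 4 mm: the middle of the surface that is visible of it).
- finder.spot_point(camera, thing): "at" ([x, y, z] in m, in the coordinates of the camera as it stood for that picture, good to about 4 mm: a listed point, or the origin of a listed thing).
The state is a dict: "time_s": time; "joint_positions": joint angles; "joint_vel": joint speeds; "tau": joint torques, N m; "eef_pos": TCP position; "orientation": TCP orientation; "contact_force": force on the tool from outside, world axes, zero at the start; "ft_torque": the same for the moment, N m; "width": opening from 0.0 (shut) to 1.0 (fully open); "grip_force": force on a finger pad.
Only numpy, scipy, OpenCV 4.12 (cv2) and the standard library are available. Lean on these libraries where they do the work, as an engineer would, in place of code of your own. Each camera call takes 0.05 s, during which the arm holds its last target. There are 200 camera calls.

## Working session

There is one attempt and no reset: what is moved stays moved. The work goes in short steps, Python scripts to look and compute and a shell command to move; the robot and the scene stay as the last step left them, time stands still between calls to the robot, and variables do not carry over. Pictures are saved under pics/ and viewed, at most 14 in all, crops included, and the job is handed in when it is done.

```bash
ls; mkdir -p pics
cat > h.py <<'E'
import numpy as np, cv2
from scipy.spatial.transform import Rotation as R
from plant import get_state, optics, job_done, finder, ctrl
def grab(c,save=None):
    im=optics.get_image(c)
    if save: cv2.imwrite('pics/'+save+'.png',im['color'])
    return im
def w(im,p): 
    return (np.linalg.inv(im['view'])@np.r_[p,1])[:3]
def pix(im,P):
    c=(im['view']@np.r_[P,1])[:3]; q=im['K']@c; return q[:2]/q[2]
def ray(im,uv,z):
    Vi=np.linalg.inv(im['view']); d=Vi[:3,:3]@np.linalg.inv(im['K'])@np.r_[uv,1]; o=Vi[:3,3]
    return o+d*(z-o[2])/d[2]
def find(im,cam,n,k='point',top=4):
    r=(finder.spot_point if k=='point' else finder.spot_in)(cam,n)
    for d in r[:top]:
        P=w(im,d['at']); print(cam,n,k,round(d['conf'],2),P.round(3),pix(im,P).round(0))
def go(target,yaw=None):
    "target world grasp point; prints shares"
    s=get_state(); Rm=R.from_rotvec(s['orientation']).as_matrix(); g=np.array(s['eef_pos'])+Rm[:,2]*ctrl.tcp_to_grasp
    print('grasp',g.round(4),'yaw of tool y',np.degrees(np.arctan2(Rm[1,1],Rm[0,1])).round(2),'z',Rm[:,2].round(3))
    print('shares',(Rm.T@(np.array(target)-g)/0.15).round(4))
E
cat > a.py <<'E'
from h import *
s=get_state(); print(s); go([0.5,0,0.3])
for c in ['scene','side','wrist']:
    im=grab(c,c+'0'); print(c,np.linalg.inv(im['view'])[:3].round(3).tolist(),im['K'].round(0).tolist())
    for n in ['carrier','gap_mouth','stand','stand_seat','stand_chamfer','lid_grip','wedge_grip','bin','tray1_mid']: find(im,c,n)
    find(im,c,'keeper','in')
E
python3 a.py
```

```text
pics
{'time_s': 0.0, 'joint_positions': array([-1.35053598,  0.41795395, -0.01030083,  1.61416331,  0.00471108,
        1.11068236, -0.05300539]), 'joint_vel': array([ 0.00018231,  0.00110288,  0.0004793 , -0.0012272 ,  0.00024997,
       -0.00239725, -0.0005011 ]), 'tau': array([-6.08639184e-04, -8.64436626e+01,  6.78603686e-01, -4.34903169e+01,
        1.90372718e-02,  7.21786855e-03,  7.82013285e-05]), 'eef_pos': array([0.16170141, 0.60358338, 0.40407722]), 'orientation': array([-4.09983178e-01, -3.11467056e+00,  1.85710106e-03]), 'contact_force': array([ 0.92226121, -0.27973721, -0.56968198]), 'ft_torque': array([ 0.00847337, -0.06165829, -0.00604337]), 'grip_force': 0.0, 'width': 1.0017806098501092}
grasp [0.1617 0.6034 0.2494] yaw of tool y 75.0 z [-0.    -0.001 -1.   ]
shares [-3.2197 -3.3024 -0.3333]
scene [[-0.143, 0.59, -0.795, 1.492], [0.99, 0.085, -0.116, 0.064], [-0.0, -0.803, -0.596, 0.782]] [[430.0, 0.0, 281.0], [0.0, 430.0, 214.0], [0.0, 0.0, 1.0]]
scene carrier point 0.79 [0.497 0.128 0.   ] [352. 230.]
scene gap_mouth point 0.86 [0.572 0.106 0.019] [344. 240.]
scene
[... 1300 characters left out ...]
8   0.057] [249. 266.]
side stand_chamfer point 0.88 [ 0.438 -0.216  0.062] [247. 278.]
side lid_grip point 0.61 [ 0.638 -0.197  0.036] [322. 263.]
side lid_grip point 0.59 [ 0.501 -0.555  0.039] [308. 414.]
side lid_grip point 0.56 [0.346 0.073 0.036] [200. 210.]
side wedge_grip point 0.82 [ 0.478 -0.41   0.048] [281. 348.]
side bin point 0.59 [ 0.527 -0.4   -0.002] [301. 350.]
side bin point 0.4 [0.684 0.409 0.002] [285. 139.]
side tray1_mid point 0.79 [0.49  0.25  0.049] [239. 163.]
side keeper in 0.89 [0.546 0.107 0.063] [264. 186.]
wrist [[0.259, 0.925, 0.277, 0.091], [0.966, -0.248, -0.074, 0.623], [0.0, 0.287, -0.958, 0.374]] [[331.0, 0.0, 283.0], [0.0, 331.0, 213.0], [0.0, 0.0, 1.0]]
```

View pics/scene0.png

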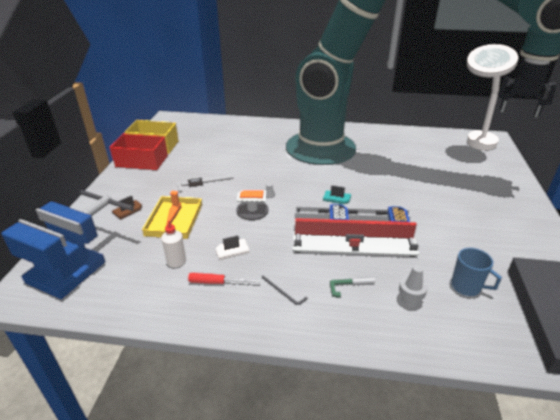

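View pics/side0.png

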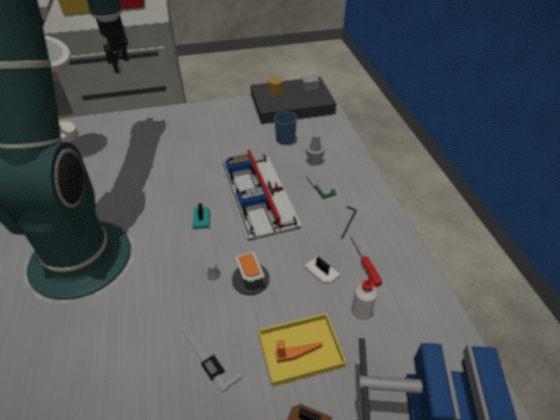

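The scene shows the carrier at (355,232) with blue trays at (339,213) and (399,214) and the stand at (252,200). The wedge lies in the yellow bin at (174,215). There are three cover look-alikes: white at (232,245), turquoise at (337,194) and brown at (127,205). The white one fits lid_grip. First I'll move over the carrier.

```bash
python3 -m crank '[-1,-1,0,-0.333,1, -1,-1,0,-0.333,1, -1,-1,0,-0.333,1, -1,-1,0,-0.333,1, -1,-1,0,-0.333,1, -1,-1,0,-0.333,1]' && python3 -m crank '[-1,-1,0,0,1, -1,-1,0,0,1, -1,-1,0,0,1, -1,-1,0,0,1, -1,-1,0,0,1]' && python3 -m crank '[-0.75,-1,0,0,1, -0.75,-1,0,0,1, -0.75,-1,0,0,1, -0.75,-1,0,0,1, -0.75,-1,0,0,1]'
cat > b.py <<'E'
from h import *
go([0.49,-0.4,0.25])
im=grab('wrist','w1')
for n in ['carrier','gap_mouth','tray1_mid']: find(im,'wrist',n)
for n in ['keeper','tray1_mid']: find(im,'wrist',n,'in')
E
python3 b.py
```

```text
time_s: 2.25
eef_pos: [0.269, 0.4185, 0.4051]
orientation: [0.005, 3.141, 0.001]
contact_force: [-0.4, 0.4, 0.2]
width: 0.999
grip_force: 0.0
time_s: 2.75
eef_pos: [0.4206, 0.2674, 0.4048]
orientation: [0.007, 3.14, -0.001]
contact_force: [-0.4, 1.0, -0.1]
width: 1.0
grip_force: 0.0
time_s: 3.25
eef_pos: [0.5326, 0.1171, 0.4046]
orientation: [0.007, 3.141, -0.002]
contact_force: [-0.0, 0.5, -0.1]
width: 1.001
grip_force: 0.0
grasp [0.5327 0.1169 0.2499] yaw of tool y 89.73 z [ 0.001 -0.002 -1.   ]
shares [ 0.2686 -3.4471  0.0043]
wrist carrier point 0.78 [ 0.498  0.127 -0.001] [291. 149.]
wrist gap_mouth point 0.79 [0.571 0.107 0.016] [274. 216.]
wrist tray1_mid point 0.85 [0.485 0.252 0.05 ] [423. 141.]
wrist tray1_mid point 0.35 [ 0.449 -0.182  0.   ] [  4. 104.]
wrist keeper in 0.83 [0.539 0.132 0.068] [299. 200.]
wrist tray1_mid in 0.91 [0.479 0.245 0.063] [423. 135.]
```

View pics/w1.png

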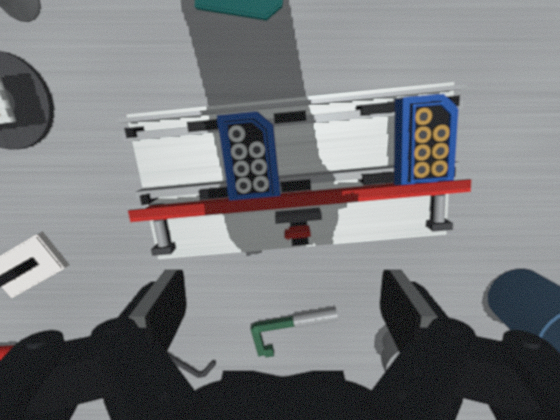

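Two trays show, at (248,155) and (427,140). The stop block is at (298,214) with the red tab at (297,231) below it. Image down is world +x and right is +y. Next I'll work out the carrier's yaw.

```bash
cat > c.py <<'E'
from h import *
im=grab('wrist')
def ang(a,b,z):
    A,B=ray(im,a,z),ray(im,b,z); d=B-A; print(A.round(4),B.round(4),np.linalg.norm(d).round(4),np.degrees(np.arctan2(-d[0],d[1])).round(2))
ang((130,211),(470,181),.066); ang((127,117),(455,85),.046)
ang((276,210),(321,207),.038); ang((276,222),(321,218),.038)
ang((249,111),(229,115),.06)
print(ray(im,(251,156),.066),ray(im,(429,139),.066))
g=cv2.resize(im['color'][60:270,110:490],None,fx=2.1,fy=2.1,interpolation=cv2.INTER_CUBIC); cv2.imwrite('pics/w1c.png',g)
E
python3 c.py
```

```text
[ 0.5472 -0.0254  0.066 ] [0.517  0.2988 0.066 ] 0.3256 5.32
[ 0.4601 -0.0258  0.046 ] [0.4309 0.2815 0.046 ] 0.3087 5.43
[0.554  0.1153 0.038 ] [0.5507 0.1626 0.038 ] 0.0475 4.1
[0.5674 0.1152 0.038 ] [0.5628 0.1631 0.038 ] 0.048 5.47
[0.4544 0.0916 0.06  ] [0.4579 0.0734 0.06  ] 0.0186 -169.1
[0.49412662 0.09296729 0.066     ] [0.47840302 0.25512419 0.066     ]
```

View pics/w1c.png

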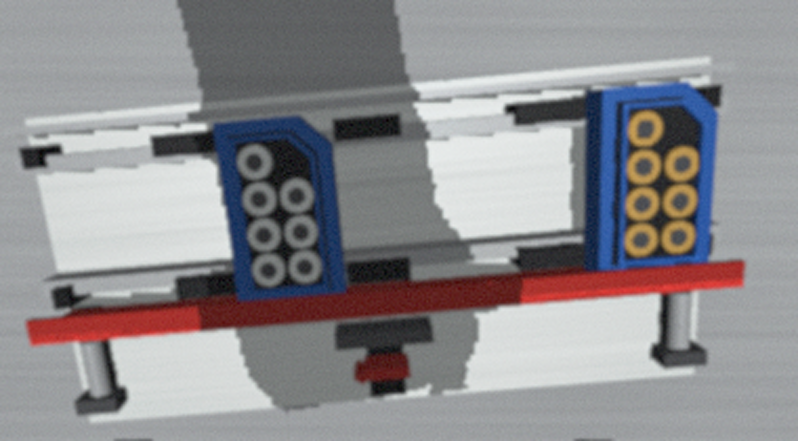

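The bay -42 and bay +126 trays each have their chamfer at the front-right. The stop block's rear edge runs (270,226) to (316,221), so gap_mouth is about (0.572, 0.108) and the carrier yaw is about 5.4°. Next is the stand, then the bin.

```bash
python3 -m crank '[0.1,-1,0,0,1, 0.1,-1,0,0,1, 0.1,-1,0,0,1, 0.1,-1,0,0,1]' && python3 -m crank '[0.1,-1,0,0,1, 0.1,-1,0,0,1, 0.1,-1,0,0,1, 0.1,-1,0,0,1, 0.1,-1,0,0,1]'
cat > d.py <<'E'
from h import *
go([0.49,-0.4,0.25])
im=grab('wrist','w2')
for n in ['stand_seat','stand_chamfer','lid_grip']: find(im,'wrist',n)
E
python3 d.py
python3 -m crank '[0,-1,0,1,1, 0,-1,0,1,1, 0,-1,0,1,1, 0,-1,0,1,1, 0,-1,0,1,1, 0,-1,0,1,1]' && python3 -m crank '[-0.13,-0.5,0,1,1, -0.13,-0.5,0,1,1, -0.13,-0.5,0,1,1, -0.13,-0.5,0,1,1, -0.13,-0.5,0,1,1, -0.13,-0.5,0,1,1]'
cat > e.py <<'E'
from h import *
go([0.48,-0.41,0.25])
im=grab('wrist','w3')
for n in ['wedge_grip','bin']: find(im,'wrist',n)
a=cv2.imread('pics/w2.png');b=im['color']
cv2.imwrite('pics/w23.png',np.vstack([cv2.resize(a[:300],(560,300)),b[:300]]))
E
python3 e.py
```

```text
time_s: 4.0
eef_pos: [0.5142, -0.0355, 0.4053]
orientation: [0.011, 3.141, -0.002]
contact_force: [0.5, 1.4, 0.8]
width: 0.999
grip_force: 0.0
time_s: 4.5
eef_pos: [0.5, -0.1805, 0.4048]
orientation: [0.003, 3.142, -0.0]
contact_force: [0.8, 0.1, 0.2]
width: 1.0
grip_force: 0.0
grasp [ 0.5001 -0.1805  0.2501] yaw of tool y 89.9 z [ 0. -0. -1.]
shares [ 6.4600e-02 -1.4636e+00  4.0000e-04]
wrist stand_seat point 0.58 [ 0.442 -0.177  0.058] [286. 131.]
wrist stand_chamfer point 0.93 [ 0.433 -0.218  0.062] [240. 121.]
wrist lid_grip point 0.84 [ 0.634 -0.197  0.032] [268. 299.]
time_s: 5.3
eef_pos: [0.5007, -0.3293, 0.4044]
orientation: [-1.209, -2.899, 0.0]
contact_force: [0.7, 0.9, -0.4]
width: 1.001
grip_force: 0.0
time_s: 5.9
eef_pos: [0.4618, -0.3957, 0.4045]
orientation: [-2.226, -2.216, -0.0]
contact_force: [0.1, 1.0, 0.5]
width: 0.996
grip_force: 0.0
grasp [ 0.4618 -0.3957  0.2498] yaw of tool y -0.24 z [-0.  0. -1.]
shares [-0.0948  0.122  -0.0013]
wrist wedge_grip point 0.6 [ 0.474 -0.409  0.052] [295. 203.]
wrist bin point 0.61 [ 0.521 -0.4    0.   ] [335. 185.]
```

View pics/w23.png

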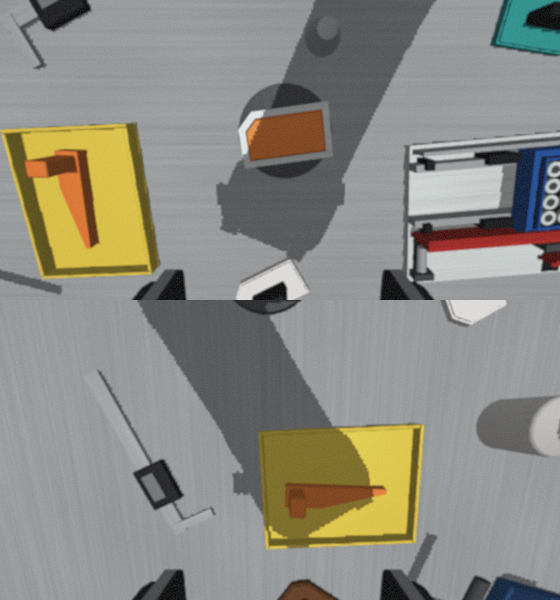

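Top half: the stand's head is at (286,135), with the chamfer at image left-top (245,125). Bottom half: the wedge's grip is at (297,205), its tip at (385,191) and its straight flank is the upper edge. Next I'll measure the angles.

```bash
cat > f.py <<'E'
from h import *
s3=grab('wrist')
a=cv2.imread('pics/w2.png')[90:180,225:345]; b=s3['color'][170:230,265:405]
cv2.imwrite('pics/z.png',np.vstack([cv2.resize(a,(780,585//2),interpolation=2),cv2.resize(b,(780,300),interpolation=2)]))
A=ray(s3,(287,186),.022);B=ray(s3,(384,188),.022);d=B-A
print(A,B,np.degrees(np.arctan2(d[1],d[0])),np.linalg.norm(d))
E
python3 f.py
```

```text
[ 0.46597064 -0.39744625  0.022     ] [ 0.57105672 -0.39934694  0.022     ] -1.0361960082474864 0.10510326277860088
```

View pics/z.png

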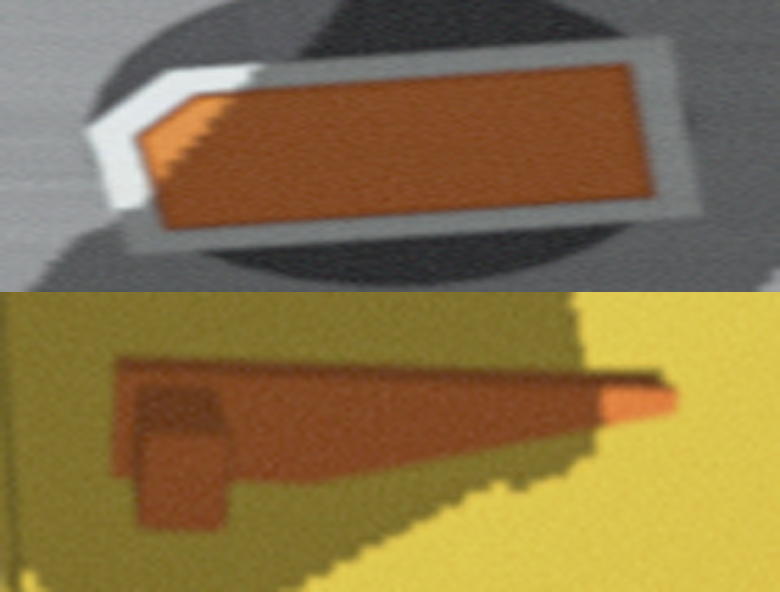

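```bash
cat > g.py <<'E'
from h import *
s=get_state(); im=grab('wrist')
T=np.eye(4);T[:3,:3]=R.from_rotvec(s['orientation']).as_matrix();T[:3,3]=s['eef_pos']
C=np.linalg.inv(T)@np.linalg.inv(im['view']); np.save('C.npy',C)
print('grip',ray(im,(297.9,207.6),.068))
for p,q in [((286.2,186),(387,189.2)),((286.2,183),(383.5,186.4))]:
    d=ray(im,q,.02)-ray(im,p,.02); print(np.degrees(np.arctan2(d[1],d[0])))
T2=np.eye(4);T2[:3,:3]=R.from_rotvec([0.003,3.142,0]).as_matrix();T2[:3,3]=[0.5,-.1805,.4048]
im2=dict(K=im['K'],view=np.linalg.inv(T2@C))
P=[ray(im2,u,.06) for u in [(327.8,102.3),(332.7,156.3),(245,167.7),(250.8,112.2),(238.5,130.1)]]
print(np.round(P,4)); an=lambda d:np.degrees(np.arctan2(d[1],d[0]))
print(an(P[1]-P[2]),an(P[0]-P[3]),an(P[0]-P[1]),'chamfer mid',(P[3]+P[4])/2,'centre',(P[0]+P[2])/2,np.linalg.norm(P[1]-P[2]))
go([0.477,-.409,.054])
E
python3 g.py
```

```text
grip [ 0.47581129 -0.40891228  0.068     ]
-1.684690407432935
-1.865959689825035
[[ 0.4167 -0.14    0.06  ]
 [ 0.4649 -0.1336  0.06  ]
 [ 0.4755 -0.2165  0.06  ]
 [ 0.4251 -0.2095  0.06  ]
 [ 0.4408 -0.2213  0.06  ]]
97.30353878157533 96.8939235206708 -172.43038441930062 chamfer mid [ 0.43296599 -0.21538694  0.06      ] centre [ 0.44611808 -0.17825969  0.06      ] 0.08353421370610524
grasp [ 0.4612 -0.3964  0.25  ] yaw of tool y 0.12 z [ 0.  0. -1.]
shares [-0.0845  0.1047  1.3069]
```

```bash
python3 -m crank '[-0.085,0.098,0.5,0.04,0, -0.085,0.098,1,0.04,0, -0.085,0.098,1,0.04,0, -0.085,0.098,1,0.04,0, -0.085,0.098,1,0.04,0, -0.085,0.098,1,0.04,0]' && python3 -m crank '[0,0,0.15,0,0, 0,0,0.307,0,0, 0,0,0.307,0,0, 0,0,0.307,0,-1, 0,0,0.307,0,-1, 0,0,0.307,0,-1, 0,0,0.307,0,-1, 0,0,0.307,0,-1, 0,0,0.307,0,-1]'
python3 - <<'E'
from h import *
go([0.48,-.41,.25]); im=grab('wrist','w4')
E
```

```text
time_s: 6.75
eef_pos: [0.4759, -0.4103, 0.2576]
orientation: [2.254, 2.184, 0.001]
contact_force: [0.7, 1.2, 1.4]
width: 0.499
grip_force: 0.0
time_s: 7.65
eef_pos: [0.476, -0.4102, 0.2111]
orientation: [2.254, 2.184, 0.001]
contact_force: [-1.6, 2.7, 10.5]
width: 0.181
grip_force: 59.0
grasp [ 0.4764 -0.4105  0.0564] yaw of tool y -1.81 z [ 0.003 -0.002 -1.   ]
shares [ 0.0019  0.0273 -1.2906]
```

```bash
python3 -m crank '[0,0,-0.33,0,-1, 0,0,-0.66,0,-1, 0,0,-1,0,-1, 0,0,-1,0,-1]' && python3 -m crank '[0.33,0,0,-0.2,-1, 0.66,0,0,-0.4,-1, 1,0,0,-0.6,-1, 1,0,0,-0.8,-1, 1,0,0,-1,-1, 1,0,0,-1,-1]' && python3 -m crank '[0.07,0.33,0,-0.2,-1, 0.15,0.66,0,-0.4,-1, 0.22,1,0,-0.6,-1, 0.22,1,0,-0.8,-1, 0.22,1,0,-1,-1, 0.22,1,0,-1,-1]'
python3 - <<'E'
from h import *
go([0.5953,.0158,.15])
E
```

```text
time_s: 8.1
eef_pos: [0.4757, -0.4111, 0.3665]
orientation: [2.25, 2.179, 0.003]
contact_force: [-0.3, -1.0, -2.6]
width: 0.174
grip_force: 59.3
time_s: 8.7
eef_pos: [0.4802, -0.2595, 0.36]
orientation: [1.238, 2.885, 0.001]
contact_force: [-0.1, -0.2, -0.6]
width: 0.175
grip_force: 59.3
time_s: 9.3
eef_pos: [0.5671, -0.133, 0.3597]
orientation: [0.04, 3.14, -0.001]
contact_force: [-0.3, 0.4, -1.3]
width: 0.178
grip_force: 59.4
grasp [ 0.5673 -0.133   0.205 ] yaw of tool y 88.54 z [ 0.001 -0.    -1.   ]
shares [-0.1611  0.9968  0.3666]
```

```bash
python3 -m crank '[-0.05,0.33,0,-0.15,-1, -0.1,0.66,0,-0.155,-1, -0.161,0.997,0.2,-0.155,-1, -0.161,0.997,0.4,-0.155,-1, -0.161,0.997,0.6,-0.155,-1, -0.161,0.997,0.6,-0.155,-1, -0.161,0.997,0.6,-0.155,-1]'
python3 - <<'E'
from h import *
go([0.5953,.0158,.0715])
a=grab('wrist','w5')
for n in ['gap_mouth','wedge_grip']: find(a,'wrist',n)
b=grab('scene','s5')
for n in ['gap_mouth','wedge_grip']: find(b,'scene',n)
A=a['color'][100:400,130:430]; B=b['color'][195:265,285:425]
cv2.imwrite('pics/z5.png',np.hstack([cv2.resize(A,(400,400)),cv2.resize(B,(800,400),interpolation=2)])[:, :1200][:,::1])
cv2.imwrite('pics/z5a.png',np.vstack([cv2.resize(A,(400,300)).copy() if 0 else cv2.resize(a['color'][60:280,130:430],(800,0) if 0 else (400,293)),cv2.resize(B,(400,200),interpolation=2)]))
cv2.imwrite('pics/z5b.png',cv2.resize(B,(800,400),interpolation=2))
E
```

```text
time_s: 10.0
eef_pos: [0.5962, 0.0151, 0.27]
orientation: [-0.14, 3.138, -0.001]
contact_force: [-0.8, -0.4, -0.8]
width: 0.179
grip_force: 59.5
grasp [0.5963 0.015  0.1153] yaw of tool y 95.12 z [ 0.001 -0.001 -1.   ]
shares [0.0065 0.0058 0.2918]
wrist gap_mouth point 0.95 [0.57  0.107 0.017] [419. 196.]
scene gap_mouth point 0.89 [0.575 0.105 0.016] [344. 242.]
scene wedge_grip point 0.86 [0.598 0.015 0.109] [312. 217.]
scene wedge_grip point 0.39 [ 0.353 -0.141 -0.001] [269. 195.]
```

View pics/z5b.png

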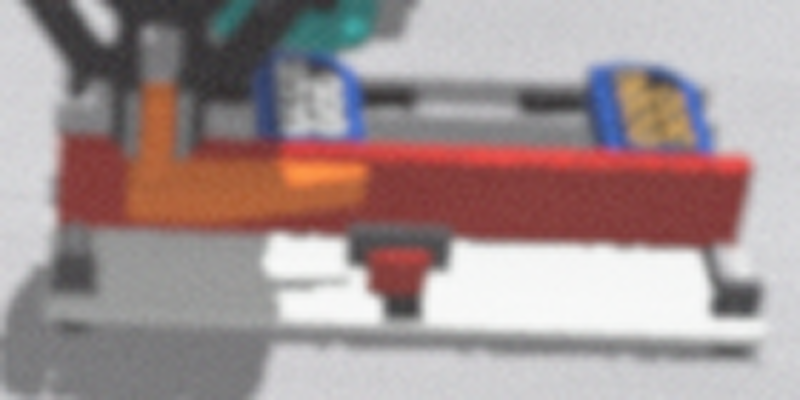

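The wedge hangs clear behind the rail, with its tip at (368,180) in the crop, just left of the block at (350,240). Lowering it now.

```bash
python3 -m crank '[0.006,0.006,0.15,0,-1, 0.006,0.006,0.27,0,-1, 0.006,0.006,0.285,0,-1, 0.006,0.006,0.285,0,-1]'
python3 - <<'E'
from h import *
go([0.5953,.0158,.0684])
b=grab('scene')
find(b,'scene','wedge_grip')
B=b['color'][205:265,295:415]
cv2.imwrite('pics/z6.png',cv2.resize(B,(800,400),interpolation=2))
E
```

```text
time_s: 10.7
eef_pos: [0.5951, 0.0164, 0.2263]
orientation: [0.141, -3.138, 0.0]
contact_force: [-0.2, 0.5, -0.6]
width: 0.177
grip_force: 59.3
grasp [0.5951 0.0164 0.0716] yaw of tool y 95.15 z [-0. -0. -1.]
shares [-0.001  -0.0038  0.0211]
scene wedge_grip point 0.73 [0.598 0.015 0.068] [311. 230.]
```

View pics/z6.png

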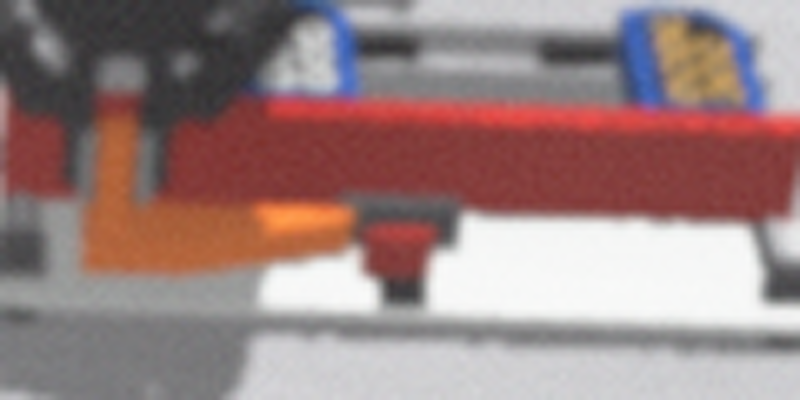

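The tip at (352,225) lines up just behind the block's left end at (345,225). Lower to the deck and push in.

```bash
python3 -m crank '[0,0,0.018,-0.005,-1, 0,0,0.018,-0.005,-1, 0,0.05,0.018,-0.005,-1, 0,0.1,0.018,-0.005,-1, 0,0.15,0.018,-0.005,-1, 0,0.2,0.018,-0.005,-1]' && python3 -m crank '[0,0.06,0,0,-1, 0,0.12,0,0,-1, 0,0.18,0,0,-1, 0,0.22,0,0,-1]'
python3 - <<'E'
from h import *
go([0.586,.1094,.0684])
b=grab('scene')
find(b,'scene','keeper'); find(b,'scene','wedge_grip')
E
```

```text
time_s: 11.4
eef_pos: [0.5922, 0.0474, 0.2232]
orientation: [0.149, -3.138, -0.0]
contact_force: [-1.3, -2.7, -0.4]
width: 0.178
grip_force: 59.5
time_s: 11.8
eef_pos: [0.5889, 0.0793, 0.2232]
orientation: [0.147, -3.137, 0.002]
contact_force: [-3.5, -7.9, 3.4]
width: 0.176
grip_force: 60.2
grasp [0.5887 0.0791 0.0685] yaw of tool y 95.38 z [-0.001 -0.001 -1.   ]
shares [-0.0009  0.2029  0.0005]Traceback (most recent call last):
  File "<stdin>", line 4, in <module>
  File "h.py", line 16, in find
    r=(finder.spot_point if k=='point' else finder.spot_in)(cam,n)
ValueError: it knows: bin, caliper, carrier, collet, driver, gap_mouth, hexkey, lid_grip, micrometer, mug, oiler, stand, stand_chamfer, stand_seat, toolholder, tray1_mid, tray2_mid, tray3_mid, tray4_mid, wedge_gr
```

```bash
python3 -m crank '[0,0.05,0,0,-1, 0,0.1,0,0,-1, 0,0.15,0,0,-1, 0,0.205,0,0,-1, 0,0.205,0,0,-1]'
python3 - <<'E'
from h import *
go([0.586,.1094,.0684])
b=grab('scene')
find(b,'scene','keeper','in'); find(b,'scene','wedge_grip')
cv2.imwrite('pics/z7.png',cv2.resize(b['color'][205:265,295:415],(800,400),interpolation=2))
E
```

```text
time_s: 12.35
eef_pos: [0.5858, 0.1111, 0.2231]
orientation: [0.149, -3.137, 0.0]
contact_force: [-4.3, 2.5, 3.2]
width: 0.18
grip_force: 60.0
grasp [0.5856 0.111  0.0684] yaw of tool y 95.45 z [-0.001 -0.    -1.   ]
shares [-0.0017 -0.0112  0.0003]
scene keeper in 0.83 [0.554 0.143 0.044] [359. 231.]
scene wedge_grip point 0.69 [ 0.769 -0.041 -0.001] [281. 293.]
scene wedge_grip point 0.56 [0.587 0.112 0.065] [348. 231.]
```

View pics/z7.png

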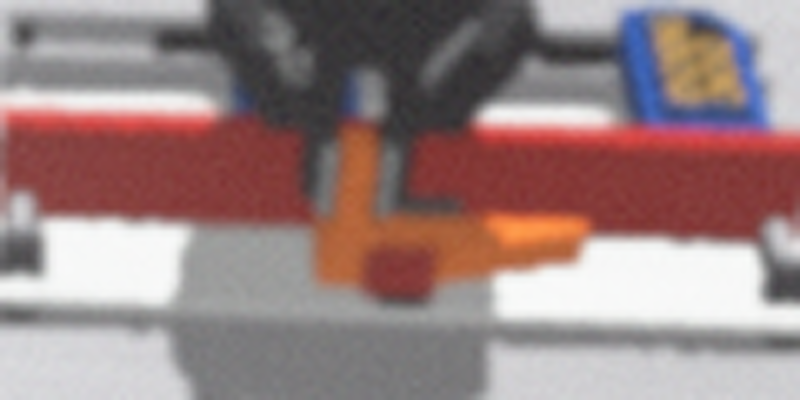

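The tab at (400,272) now sits behind the wedge's full width and the rail has moved back. Release, rise and look.

```bash
python3 -m crank '[0,0,0,0,-0.3, 0,0,0,0,-0.2, 0,0,0,0,-0.2, 0,0,-0.3,0,0, 0,0,-0.6,0,0, 0,0,-0.8,0,0, 0,0,-0.8,0,0, 0,0,-0.8,0,0, 0,0,-0.8,0,0]'; python3 -m crank '[0.5,0,0,0,0.6, 0.6,0,0,0,0.6, 0.6,0,0,0,0.6, 0.6,0,0,0,0.6, 0.6,0,0,0,0.6]';python3 - <<'E'
from h import *
go([0.5,.25,.25])
b=grab('scene'); a=grab('wrist','w8')
for n in ['tray1_mid','wedge_grip','gap_mouth']: find(a,'wrist',n)
cv2.imwrite('pics/z8.png',np.vstack([cv2.resize(b['color'][205:265,295:415],(560,280),interpolation=2),a['color'][:300]]))
E
```

```text
time_s: 13.4
eef_pos: [0.586, 0.1099, 0.3421]
orientation: [0.147, -3.137, 0.001]
contact_force: [-1.0, -0.9, -1.0]
width: 0.505
grip_force: 0.0
time_s: 13.9
eef_pos: [0.4973, 0.1016, 0.3429]
orientation: [0.148, -3.138, 0.001]
contact_force: [-0.3, -0.2, -0.2]
width: 0.8
grip_force: 0.0
grasp [0.4973 0.1015 0.1882] yaw of tool y 95.39 z [-0. -0. -1.]
shares [-0.1105  0.9838 -0.4127]
wrist tray1_mid point 0.85 [0.484 0.252 0.05 ] [467. 207.]
wrist tray1_mid point 0.61 [0.572 0.108 0.015] [281. 270.]
wrist gap_mouth point 0.7 [0.572 0.108 0.014] [282. 270.]
```

View pics/z8.png

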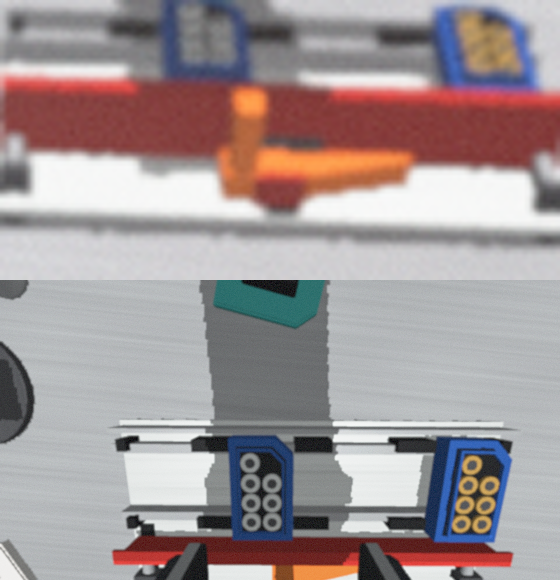

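The wedge at (245,120) holds the rail back by itself. The lower view shows the trays at (262,489) and (470,490), square to the camera. Next I'll measure tray centres from the blue mask.

```bash
cat > m.py <<'E'
from h import *
im=grab('wrist'); c=im['color'].astype(int)
m=((c[...,0]>1.6*c[...,2])&(c[...,0]>1.35*c[...,1])&(c[...,0]>60)).astype(np.uint8)
n,l,st,ce=cv2.connectedComponentsWithStats(cv2.morphologyEx(m,cv2.MORPH_CLOSE,np.ones((5,5))))
for i in range(1,n):
    if st[i,4]>1500:
        x0,y0,ww,hh=st[i,:4]; xm=x0+ww/2
        ro=[np.where(l[:,int(x)]==i)[0] for x in np.linspace(x0+.35*ww,x0+.65*ww,9)]
        ft=np.median([r.min() for r in ro]); rr=np.median([r.max()+1 for r in ro])
        co=[np.where(l[int(y)]==i)[0] for y in np.linspace(y0+.5*hh,y0+.8*hh,9)]
        lf=np.median([r.min() for r in co]); rt=np.median([r.max()+1 for r in co])
        ym=y0+.65*hh
        F=ray(im,(xm,ft),.06);Bk=ray(im,(xm,rr),.06);L=ray(im,(lf,ym),.06);Rr=ray(im,(rt,ym),.06);Rb=ray(im,(rt,ym),.036);Lb=ray(im,(lf,ym),.036)
        print(st[i],'front',F.round(4),'back',Bk.round(4),'left',L.round(4),'right',Rr.round(4),'lowL',Lb.round(4),'lowR',Rb.round(4))
E
python3 m.py
```

```text
[ 227  156   67  105 3306] front [0.4563 0.0812 0.06  ] back [0.5417 0.0876 0.06  ] left [0.5127 0.0617 0.06  ] right [0.508  0.1112 0.06  ] lowL [0.5212 0.0586 0.036 ] lowR [0.516  0.1128 0.036 ]
[ 425  158   87  105 4598] front [0.4438 0.2381 0.06  ] back [0.5281 0.26   0.06  ] left [0.4996 0.2186 0.06  ] right [0.494  0.2786 0.06  ] lowL [0.5068 0.2303 0.036 ] lowR [0.5006 0.296  0.036 ]
```

```bash
python3 -m crank '[-0.01,0.33,0,0.2,0.6, -0.01,0.66,0,0.4,0.6, -0.01,1,0,0.6,0.6, -0.01,1,0,0.8,0.6, -0.01,1,0,1,0.6, -0.01,1,0,1,0.6]' && python3 -m crank '[0,0,0,1,0.6, 0,0,0,1,0.6, 0,0,0,1,0.6, 0,0,0,1,0.6, 0,0,0,1,0.6, 0,0,0,1,0.6]' && python3 -m crank '[0,0,0,1,0.6, 0,0,0,1,0.6, 0,0,0,1,0.6, 0,0,0,1,0.6, 0,0,0,1,0.6, 0,0,0,1,0.6]' && python3 -m crank '[0,0,0,1,0.6, 0,0,0,1,0.6, 0,0,0,1,0.6, 0,0,0,1,0.6, 0,0,0,1,0.6, 0,0,0,1,0.6, 0,0,0,1,0.6]'
python3 - <<'E'
from h import *
go([0.4844,.2526,.052]); import runpy
a=grab('wrist','w9')
for n in ['tray1_mid']: find(a,'wrist',n)
E
```

```text
time_s: 14.8
eef_pos: [0.484, 0.2517, 0.3429]
orientation: [1.072, 2.953, -0.001]
contact_force: [0.0, -0.4, 0.7]
width: 0.799
grip_force: 0.0
time_s: 15.4
eef_pos: [0.4842, 0.2511, 0.3431]
orientation: [2.121, 2.317, -0.001]
contact_force: [-0.3, -0.3, -0.6]
width: 0.799
grip_force: 0.0
time_s: 16.0
eef_pos: [0.4842, 0.2511, 0.3431]
orientation: [2.846, 1.329, -0.0]
contact_force: [0.0, -1.1, -0.2]
width: 0.801
grip_force: 0.0
time_s: 16.7
eef_pos: [0.4841, 0.2511, 0.343]
orientation: [3.137, 0.152, 0.0]
contact_force: [0.3, -0.5, 0.6]
width: 0.802
grip_force: 0.0
grasp [0.4842 0.251  0.1883] yaw of tool y -84.47 z [ 0.    -0.001 -1.   ]
shares [ 0.0027 -0.0113  0.9089]
wrist tray1_mid point 0.98 [0.484 0.253 0.053] [281. 207.]
wrist tray1_mid point 0.63 [0.573 0.107 0.015] [461. 112.]
```

```bash
python3 -m crank '[0.002,-0.011,0.3,0,0.6, 0.002,-0.011,0.6,0,0.6, 0.002,-0.011,0.8,0,0.6, 0.002,-0.011,0.91,0,0.6, 0.002,-0.011,0.91,0,0.6, 0.002,-0.011,0.91,0,0.2, 0.002,-0.011,0.91,0,-0.5, 0.002,-0.011,0.91,0,-0.5, 0.002,-0.011,0.91,0,-0.5, 0.002,-0.011,0.91,0,-0.5]'
python3 - <<'E'
from h import *
go([0.4844,.2526,.15])
E
```

```text
time_s: 17.8
eef_pos: [0.4849, 0.2527, 0.2084]
orientation: [-3.137, -0.148, -0.003]
contact_force: [-1.2, -1.2, 9.6]
width: 0.571
grip_force: 62.5
grasp [0.4852 0.2529 0.0537] yaw of tool y -84.6 z [ 0.002  0.001 -1.   ]
shares [-4.100e-03  6.000e-04 -6.419e-01]
```

```bash
python3 -m crank '[0,0,-0.1,0,-0.5, 0,0,-0.3,0,-0.5, 0,0,-0.6,0,-0.5, 0,0,-0.85,0,-0.5, 0,0,-1,0,-0.5, 0,0,-1,0,-0.5]' && python3 -m crank '[0,0.15,0,-0.12,-0.5, 0,0.4,0,-0.3,-0.5, 0,0.65,0,-0.48,-0.5, 0,0.9,0,-0.6,-0.5, 0,1,0,-0.68,-0.5, 0,1,0,-0.68,-0.5]' && python3 -m crank '[-0.12,0.12,0,-0.12,-0.5, -0.3,0.3,0,-0.3,-0.5, -0.48,0.5,0,-0.48,-0.5, -0.62,0.64,0,-0.6,-0.5, -0.676,0.7,0,-0.68,-0.5, -0.676,0.7,0,-0.68,-0.5]' && python3 -m crank '[-0.15,0.03,0,-0.12,-0.5, -0.4,0.07,0,-0.3,-0.5, -0.65,0.12,0,-0.48,-0.5, -0.85,0.15,0,-0.6,-0.5, -0.917,0.164,0,-0.68,-0.5, -0.917,0.164,0,-0.68,-0.5, -0.917,0.164,0,-0.68,-0.5]'
python3 - <<'E'
from h import *
go([0.446,-.178,.0777]); a=grab('wrist','w10')
for n in ['stand_seat','stand_chamfer','tray1_mid','lid_grip']: find(a,'wrist',n)
b=grab('scene')
for n in ['stand_seat','tray1_mid']: find(b,'scene',n)
b=grab('side','s10')
for n in ['stand_seat','tray1_mid']: find(b,'side',n)
cv2.imwrite('pics/z10.png',np.vstack([a['color'][:300],cv2.resize(b['color'][190:310,170:330],(560,420))[:, :][:300]]))
E
```

```text
time_s: 18.4
eef_pos: [0.4848, 0.2525, 0.3608]
orientation: [-3.135, -0.148, -0.006]
contact_force: [-0.6, 0.3, -2.8]
width: 0.575
grip_force: 62.7
time_s: 19.0
eef_pos: [0.4982, 0.1006, 0.3573]
orientation: [-2.989, -0.967, -0.001]
contact_force: [0.0, 1.7, -1.4]
width: 0.573
grip_force: 62.6
time_s: 19.6
eef_pos: [0.4777, -0.0423, 0.357]
orientation: [-2.627, -1.722, -0.0]
contact_force: [1.1, -0.2, -2.6]
width: 0.572
grip_force: 62.7
time_s: 20.3
eef_pos: [0.4465, -0.176, 0.3566]
orientation: [-2.08, -2.354, -0.0]
contact_force: [0.0, 0.4, -2.6]
width: 0.573
grip_force: 62.6
grasp [ 0.4464 -0.1759  0.2019] yaw of tool y 7.07 z [-0.  0. -1.]
shares [-0.0136 -0.0044  0.8282]
wrist tray1_mid point 0.72 [ 0.445 -0.174  0.201] [280. 289.]
wrist lid_grip point 0.56 [ 0.636 -0.194  0.033] [480. 241.]
scene stand_seat point 0.71 [ 0.447 -0.174  0.06 ] [253. 195.]
scene tray1_mid point 0.69 [ 0.756 -0.191 -0.004] [223. 283.]
side stand_seat point 0.96 [ 0.446 -0.178  0.057] [248. 266.]
side stand_seat point 0.52 [ 0.773 -0.039  0.003] [350. 221.]
side tray1_mid point 0.78 [ 0.449 -0.174  0.199] [245. 227.]
```

View pics/z10.png

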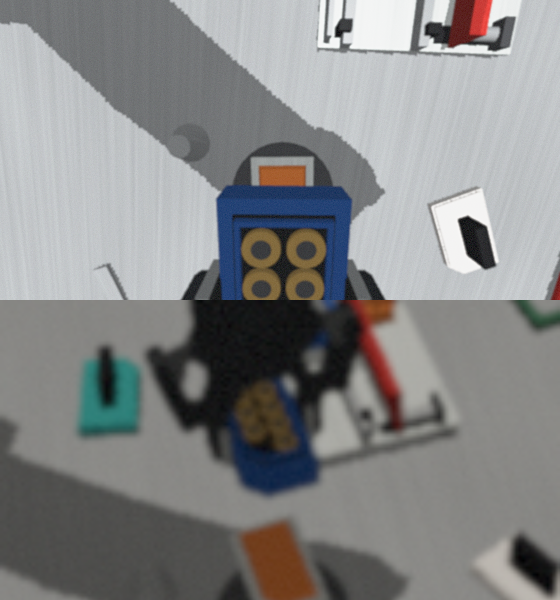

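The stand head (282,158) is centred under the tray (284,188) and parallel to it. Descend to just above it, then lower slowly.

```bash
python3 -m crank '[-0.01,-0.002,0.15,-0.003,-0.5, -0.01,-0.002,0.4,-0.003,-0.5, -0.01,-0.002,0.6,-0.003,-0.5, -0.01,-0.002,0.7,-0.003,-0.5, -0.01,-0.002,0.755,-0.003,-0.5, -0.01,-0.002,0.755,-0.003,-0.5, -0.01,-0.002,0.755,-0.003,-0.5]' && python3 -m crank '[0,0,0.02,0,-0.5, 0,0,0.04,0,-0.5, 0,0,0.055,0,-0.5, 0,0,0.07,0,-0.5, 0,0,0.07,0,-0.5]'
python3 - <<'E'
from h import *
go([0.4463,-.1773,.0777]); a=grab('wrist','w11')
print(ray(a,(282,150),.06))
E
```

```text
time_s: 21.55
eef_pos: [0.4462, -0.1791, 0.2444]
orientation: [2.074, 2.358, 0.001]
contact_force: [-0.1, -0.4, -2.1]
width: 0.575
grip_force: 62.5
time_s: 22.05
eef_pos: [0.4457, -0.1788, 0.2328]
orientation: [-2.075, -2.359, 0.0]
contact_force: [-0.3, 0.4, -1.0]
width: 0.571
grip_force: 62.5
grasp [ 0.4457 -0.1788  0.0781] yaw of tool y 7.32 z [-0. -0. -1.]
shares [0.0095 0.0054 0.0024]
[ 0.43776758 -0.12048924  0.06      ]
```

```bash
python3 -m crank '[0,0,0.006,0,-0.5, 0,0,0.006,0,0, 0,0,0.006,0,0.4, 0,0,0.006,0,0.6, 0,0,0.006,0,0.6, 0,0,-0.2,0,0.6, 0,0,-0.5,0,0.6, 0,0,-0.85,0,0.6, 0,0,-0.85,0,0.6]'
python3 - <<'E'
from h import *
go([0.5003,.0854,.19]); a=grab('wrist')
find(a,'wrist','tray1_mid')
b=grab('side'); find(b,'side','tray1_mid')
b=grab('scene'); find(b,'scene','tray1_mid');find(b,'scene','keeper','in')
E
sed -i 's/\.06)/.084)/g' m.py; python3 m.py; sed -i 's/\.084)/.06)/g' m.py
```

```text
time_s: 23.0
eef_pos: [0.4466, -0.1798, 0.3652]
orientation: [2.072, 2.354, 0.007]
contact_force: [0.6, -0.3, -1.3]
width: 0.798
grip_force: 0.0
grasp [ 0.4477 -0.1799  0.2105] yaw of tool y 7.29 z [ 0.007 -0.001 -1.   ]
shares [1.7102 0.5712 0.1383]
wrist tray1_mid point 0.72 [ 0.441 -0.179  0.074] [274. 205.]
wrist tray1_mid point 0.48 [ 0.523 -0.401  0.003] [320. 372.]
side tray1_mid point 0.73 [ 0.446 -0.179  0.077] [248. 261.]
side tray1_mid point 0.41 [ 0.528 -0.397 -0.003] [300. 349.]
scene tray1_mid point 0.9 [ 0.444 -0.18   0.075] [251. 190.]
scene tray1_mid point 0.54 [ 0.761  0.117 -0.003] [346. 298.]
scene tray1_mid point 0.38 [ 0.444 -0.18  -0.001] [252. 210.]
scene keeper in 0.85 [0.553 0.129 0.044] [354. 230.]
[ 250  152   69  109 3606] front [ 0.4404 -0.1331  0.084 ] back [ 0.4515 -0.2185  0.084 ] left [ 0.4223 -0.1896  0.084 ] right [ 0.4724 -0.1832  0.084 ] lowL [ 0.4195 -0.2061  0.036 ] lowR [ 0.4795 -0.1984  0.036 ]
```

Finder and mask both give the tray at about (0.446, -0.178, 0.075), which is seated. Second tray.

```bash
python3 -m crank '[0.33,0.08,0,0.2,0.6, 0.66,0.16,0,0.4,0.6, 0.909,0.25,0,0.6,0.6, 0.909,0.25,0,0.8,0.6, 0.909,0.25,0,1,0.6, 0.909,0.25,0,1,0.6]' && python3 -m crank '[0.3,-0.12,0,0.2,0.6, 0.6,-0.24,0,0.4,0.6, 0.794,-0.339,0,0.6,0.6, 0.794,-0.339,0,0.8,0.6, 0.794,-0.339,0,1,0.6, 0.794,-0.339,0,1,0.6, 0.794,-0.339,0,1,0.6]'
python3 - <<'E'
from h import *
go([0.5003,.0854,.052]); a=grab('wrist')
find(a,'wrist','tray1_mid')
E
```

```text
time_s: 24.0
eef_pos: [0.4656, -0.0381, 0.36]
orientation: [2.823, 1.378, -0.002]
contact_force: [0.3, -0.5, -0.0]
width: 0.797
grip_force: 0.0
time_s: 24.7
eef_pos: [0.4981, 0.0867, 0.3599]
orientation: [3.134, 0.2, -0.001]
contact_force: [0.0, -0.0, -0.5]
width: 0.803
grip_force: 0.0
grasp [0.498  0.0864 0.2052] yaw of tool y -82.71 z [-0.001 -0.001 -1.   ]
shares [0.0154 0.0076 1.0211]
```

```bash
python3 -m crank '[0.015,0.008,0.25,0.042,0.6, 0.015,0.008,0.5,0.042,0.6, 0.015,0.008,0.7,0.042,0.6, 0.015,0.008,0.7,0.042,0.6]' && python3 -m crank '[0,0,0.15,0,0.6, 0,0,0.27,0,0.6, 0,0,0.32,0,0.6, 0,0,0.32,0,0.6, 0,0,0.32,0,0.2, 0,0,0.32,0,-0.5, 0,0,0.32,0,-0.5, 0,0,0.32,0,-0.5, 0,0,0.32,0,-0.5]'
python3 - <<'E'
from h import *
go([0.5003,.0854,.2])
E
```

```text
time_s: 25.2
eef_pos: [0.4996, 0.0852, 0.2528]
orientation: [3.136, 0.15, -0.007]
contact_force: [-0.9, -1.7, 1.2]
width: 0.797
grip_force: 0.0
time_s: 26.1
eef_pos: [0.5009, 0.0855, 0.2089]
orientation: [-3.137, -0.149, -0.002]
contact_force: [-3.1, -0.9, 10.8]
width: 0.571
grip_force: 60.0
grasp [0.5012 0.0856 0.0542] yaw of tool y -84.58 z [ 0.001  0.001 -1.   ]
shares [-4.400e-03  1.000e-04 -9.722e-01]
```

```bash
python3 -m crank '[0,0,-0.1,0,-0.5, 0,0,-0.3,0,-0.5, 0,0,-0.6,0,-0.5, 0,0,-0.85,0,-0.5, 0,0,-1,0,-0.5, 0,0,-1,0,-0.5]' && python3 -m crank '[-0.05,0.15,0,-0.15,-0.5, -0.12,0.4,0,-0.32,-0.5, -0.2,0.65,0,-0.5,-0.5, -0.27,0.85,0,-0.68,-0.5, -0.3,1,0,-0.85,-0.5, -0.3,1,0,-1,-0.5, -0.3,1,0,-1,-0.5]' && python3 -m crank '[-0.1,0.05,0,-0.15,-0.5, -0.25,0.12,0,-0.32,-0.5, -0.4,0.2,0,-0.5,-0.5, -0.55,0.28,0,-0.68,-0.5, -0.667,0.344,0,-0.85,-0.5, -0.667,0.344,0,-1,-0.5, -0.667,0.344,0,-1,-0.5, -0.667,0.344,0,-1,-0.5]'
python3 - <<'E'
from h import *
go([0.446,-.178,.102])
E
```

```text
time_s: 26.7
eef_pos: [0.501, 0.0853, 0.3612]
orientation: [-3.136, -0.149, -0.007]
contact_force: [0.1, 0.6, -1.7]
width: 0.573
grip_force: 63.9
time_s: 27.4
eef_pos: [0.4695, -0.0688, 0.3578]
orientation: [-2.841, -1.339, -0.0]
contact_force: [0.3, 0.2, -2.1]
width: 0.573
grip_force: 63.7
time_s: 28.2
eef_pos: [0.4461, -0.1774, 0.3574]
orientation: [-2.119, -2.319, 0.0]
contact_force: [-1.0, 0.8, -0.9]
width: 0.575
grip_force: 63.7
grasp [ 0.4461 -0.1773  0.2027] yaw of tool y 5.14 z [-0.  0. -1.]
shares [-4.500e-03 -6.000e-04  6.714e-01]
```

```bash
python3 -m crank '[-0.004,0,0.15,-0.046,-0.5, -0.004,0,0.35,-0.046,-0.5, -0.004,0,0.5,-0.046,-0.5, -0.004,0,0.57,-0.046,-0.5, -0.004,0,0.59,-0.046,-0.5, -0.004,0,0.59,-0.046,-0.5, -0.004,0,0.59,-0.046,-0.5]' && python3 -m crank '[0,0,0.02,0,-0.5, 0,0,0.04,0,-0.5, 0,0,0.06,0,-0.5, 0,0,0.08,0,-0.5, 0,0,0.08,0,-0.5]'
python3 - <<'E'
from h import *
go([0.446,-.178,.1022])
E
```

```text
time_s: 28.9
eef_pos: [0.4464, -0.1786, 0.2699]
orientation: [2.071, 2.361, 0.001]
contact_force: [-0.9, 0.1, -2.2]
width: 0.574
grip_force: 63.7
time_s: 29.4
eef_pos: [0.446, -0.1786, 0.2569]
orientation: [-2.071, -2.361, -0.0]
contact_force: [-0.7, 1.4, 2.4]
width: 0.573
grip_force: 64.0
grasp [ 0.446  -0.1786  0.1022] yaw of tool y 7.49 z [-0.  0. -1.]
shares [0.0039 0.0004 0.0002]
```

Seated at the expected height with little force. Release, rise and check.

```bash
python3 -m crank '[0,0,0.002,0,0, 0,0,0.002,0,0.4, 0,0,0.002,0,0.6, 0,0,0.002,0,0.6, 0,0,0.002,0,0.6, 0,0,0.002,0,0.6, 0,0,-0.2,0,0.6, 0,0,-0.5,0,0.6, 0,0,-0.8,0,0.6, 0,0,-0.8,0,0.6]'
python3 - <<'E'
from h import *
go([0.5855,.111,.19]); a=grab('wrist','w12')
find(a,'wrist','tray1_mid')
b=grab('side','s12'); find(b,'side','tray1_mid')
c=grab('scene','c12'); find(c,'scene','tray1_mid');find(c,'scene','wedge_grip');find(c,'scene','lid_grip')
cv2.imwrite('pics/z12.png',np.hstack([cv2.resize(b['color'][230:300,205:295],(400,311)),cv2.resize(c['color'][160:260,190:330],(400,311))]))
E
```

```text
time_s: 30.4
eef_pos: [0.4468, -0.1795, 0.3816]
orientation: [2.068, 2.357, 0.007]
contact_force: [0.7, -0.5, -0.2]
width: 0.802
grip_force: 0.0
grasp [ 0.4479 -0.1795  0.2269] yaw of tool y 7.48 z [ 0.007 -0.001 -1.   ]
shares [1.8013 1.1597 0.2514]
side tray1_mid point 0.45 [ 0.448 -0.181  0.076] [249. 262.]
scene tray1_mid point 0.53 [ 0.445 -0.183  0.076] [250. 190.]
scene wedge_grip point 0.87 [0.587 0.112 0.062] [348. 232.]
scene lid_grip point 0.96 [0.34  0.075 0.036] [337. 189.]
scene lid_grip point 0.95 [ 0.636 -0.199  0.039] [230. 240.]
scene lid_grip point 0.7 [ 0.499 -0.557  0.034] [126. 201.]
scene lid_grip point 0.68 [ 0.528 -0.402 -0.003] [174. 221.]
```

View pics/z12.png

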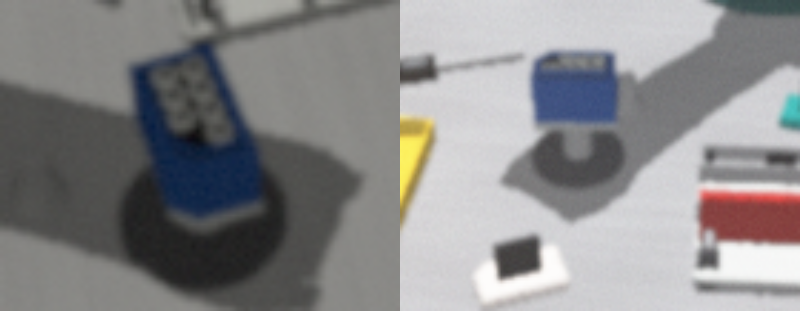

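Both trays sit flush on the stand, with the lower skirt right down on the seat and the chamfers together. Now back to the wedge.

```bash
python3 -m crank '[0.3,0.17,0,-0.2,0, 0.6,0.35,0,-0.4,0, 0.873,0.518,0,-0.6,0, 0.873,0.518,0,-0.8,0, 0.873,0.518,0,-1,0, 0.873,0.518,0,-1,0]' && python3 -m crank '[0.06,0.33,0,-0.2,0, 0.13,0.66,0,-0.4,0, 0.2,1,0,-0.6,0, 0.2,1,0,-0.8,0, 0.2,1,0,-0.954,0, 0.2,1,0,-0.954,0, 0.2,1,0,-0.954,0]'
python3 - <<'E'
from h import *
go([0.5857,.111,.069])
E
```

```text
time_s: 31.4
eef_pos: [0.506, -0.0383, 0.3763]
orientation: [-1.0, -2.977, 0.001]
contact_force: [-0.5, -0.5, 0.7]
width: 0.503
grip_force: 0.0
time_s: 32.1
eef_pos: [0.5735, 0.0982, 0.3765]
orientation: [0.14, -3.138, 0.0]
contact_force: [0.0, -0.6, -0.4]
width: 0.5
grip_force: 0.0
grasp [0.5734 0.0981 0.2218] yaw of tool y 95.12 z [-0.001 -0.    -1.   ]
shares [-0.0901  0.0784  1.0188]
```

```bash
python3 -m crank '[-0.09,0.078,0.25,-0.005,0, -0.09,0.078,0.5,-0.005,0, -0.09,0.078,0.75,-0.005,0, -0.09,0.078,0.9,-0.005,0, -0.09,0.078,1,-0.005,0, -0.09,0.078,1,-0.005,0, -0.09,0.078,1,-0.005,-1, -0.09,0.078,1,-0.005,-1, -0.09,0.078,1,-0.005,-1, -0.09,0.078,1,-0.005,-1]' && python3 -m crank '[0,0,0,0,-1, 0,-0.05,0,0,-1, 0,-0.1,0,0,-1, 0,-0.16,0,0,-1, 0,-0.22,0,0,-1, 0,-0.3,0,0,-1, 0,-0.4,0,0,-1, 0,-0.5,0,0,-1, 0,-0.6,0,0,-1, 0,-0.6,0,0,-1]' && python3 -m crank '[0,0,-0.15,0,-1, 0,0,-0.4,0,-1, 0,0,-0.7,0,-1, 0,0,-1,0,-1, 0,0,-1,0,-1]'
python3 - <<'E'
from h import *
go([0.477,-.409,.204]); c=grab('scene','c13'); find(c,'scene','keeper','in'); find(c,'scene','wedge_grip')
E
```

```text
time_s: 33.1
eef_pos: [0.5864, 0.1115, 0.2285]
orientation: [-0.154, 3.135, 0.001]
contact_force: [-1.5, -0.9, 8.4]
width: 0.174
grip_force: 59.3
time_s: 34.1
eef_pos: [0.5953, 0.0201, 0.2285]
orientation: [-0.151, 3.135, -0.001]
contact_force: [0.3, -5.1, 9.1]
width: 0.176
grip_force: 60.0
time_s: 34.6
eef_pos: [0.5957, 0.022, 0.3834]
orientation: [-0.154, 3.129, 0.002]
contact_force: [0.7, -0.0, -1.5]
width: 0.177
grip_force: 59.0
grasp [0.5971 0.0223 0.2287] yaw of tool y 95.64 z [ 0.009  0.001 -1.   ]
shares [ 1.0806 -2.7826  0.1533]
scene keeper in 0.63 [0.543 0.13  0.042] [354. 228.]
scene keeper in 0.51 [0.549 0.126 0.032] [352. 232.]
scene wedge_grip point 0.27 [ 0.525 -0.401 -0.   ] [174. 220.]
```

```bash
python3 -m crank '[0.08,-0.3,0,0.2,-1, 0.16,-0.6,0,0.4,-1, 0.3,-1,0,0.6,-1, 0.3,-1,0,0.72,-1, 0.3,-1,0,0.72,-1, 0.3,-1,0,0.72,-1]' && python3 -m crank '[-0.05,-0.3,0,0.2,-1, -0.1,-0.6,0,0.4,-1, -0.157,-0.968,0,0.6,-1, -0.157,-0.968,0,0.72,-1, -0.157,-0.968,0,0.72,-1]' && python3 -m crank '[-0.2,-0.25,0,0.2,-1, -0.4,-0.5,0,0.4,-1, -0.627,-0.731,0,0.6,-1, -0.627,-0.731,0,0.72,-1, -0.627,-0.731,0,0.72,-1, -0.627,-0.731,0,0.72,-1]'
python3 - <<'E'
from h import *
go([0.477,-.408,.0625])
E
```

```text
time_s: 35.35
eef_pos: [0.5648, -0.1308, 0.3759]
orientation: [-0.722, -3.056, 0.0]
contact_force: [0.3, 1.0, -1.3]
width: 0.175
grip_force: 59.2
time_s: 35.85
eef_pos: [0.5205, -0.2719, 0.3763]
orientation: [-1.551, -2.731, 0.001]
contact_force: [-0.1, 1.0, -2.6]
width: 0.171
grip_force: 59.3
time_s: 36.45
eef_pos: [0.4763, -0.4067, 0.3763]
orientation: [-2.239, -2.202, -0.001]
contact_force: [0.9, -0.0, -1.3]
width: 0.177
grip_force: 59.3
grasp [ 0.4762 -0.4064  0.2216] yaw of tool y -0.97 z [-0.     0.001 -1.   ]
shares [-0.0118  0.0057  1.0604]
```

```bash
python3 -m crank '[-0.012,0.006,0.25,0,-1, -0.012,0.006,0.5,0,-1, -0.012,0.006,0.75,0,-1, -0.012,0.006,0.9,0,-1, -0.012,0.006,1,0,-1, -0.012,0.006,1,0,-1]' && python3 -m crank '[0,0,0.03,0,-1, 0,0,0.062,0,-1, 0,0,0.062,0,-1, 0,0,0.062,0,-0.3, 0,0,0.062,0,0, 0,0,0.062,0,0, 0,0,-0.2,0,0, 0,0,-0.6,0,0, 0,0,-1,0,0, 0,0,-1,0,0]'
python3 - <<'E'
from h import *
go([0.636,-.197,.2]); a=grab('wrist'); find(a,'wrist','wedge_grip')
c=grab('scene'); find(c,'scene','wedge_grip'); find(c,'scene','lid_grip')
E
```

```text
time_s: 37.05
eef_pos: [0.476, -0.4092, 0.2255]
orientation: [-2.244, -2.195, -0.0]
contact_force: [0.3, 1.2, -0.3]
width: 0.174
grip_force: 59.1
time_s: 38.05
eef_pos: [0.4752, -0.4115, 0.3818]
orientation: [2.248, 2.187, 0.001]
contact_force: [-0.3, 0.0, -0.9]
width: 0.499
grip_force: 0.0
grasp [ 0.4759 -0.412   0.2271] yaw of tool y -1.57 z [ 0.004 -0.003 -1.   ]
shares [1.4626 1.027  0.1809]
wrist wedge_grip point 0.92 [ 0.473 -0.407  0.052] [279. 190.]
scene wedge_grip point 0.66 [ 0.478 -0.408  0.051] [174. 197.]
scene lid_grip point 0.92 [ 0.502 -0.557  0.038] [125. 201.]
scene lid_grip point 0.81 [ 0.635 -0.197  0.04 ] [231. 239.]
scene lid_grip point 0.56 [0.341 0.078 0.038] [338. 188.]
```

```bash
python3 -m crank '[0.33,0.23,0,0,0, 0.6,0.45,0,0,0, 0.73,0.51,0,0,0, 0.73,0.51,0,0,0]' && python3 -m crank '[0.33,0.23,0,0,0, 0.6,0.45,0,0,0, 0.73,0.51,0,0,0, 0.73,0.51,0,0,0, 0.73,0.51,0,0,0]'
python3 - <<'E'
from h import *
go([0.636,-.197,.2]); a=grab('wrist','w14'); find(a,'wrist','lid_grip')
cv2.imwrite('pics/z14.png',cv2.resize(a['color'][130:280,190:390],(800,600),interpolation=2))
E
```

```text
time_s: 38.7
eef_pos: [0.5579, -0.2984, 0.375]
orientation: [-2.241, -2.197, -0.001]
contact_force: [-0.3, -0.6, 0.3]
width: 0.501
grip_force: 0.0
time_s: 39.2
eef_pos: [0.6341, -0.1958, 0.3758]
orientation: [-2.25, -2.191, 0.003]
contact_force: [-1.0, -0.6, -0.9]
width: 0.499
grip_force: 0.0
grasp [ 0.6338 -0.1958  0.2211] yaw of tool y -1.5 z [-0.002 -0.    -1.   ]
shares [-0.0075  0.0151  0.1404]
wrist lid_grip point 0.87 [ 0.635 -0.195  0.034] [284. 192.]
```

View pics/z14.png

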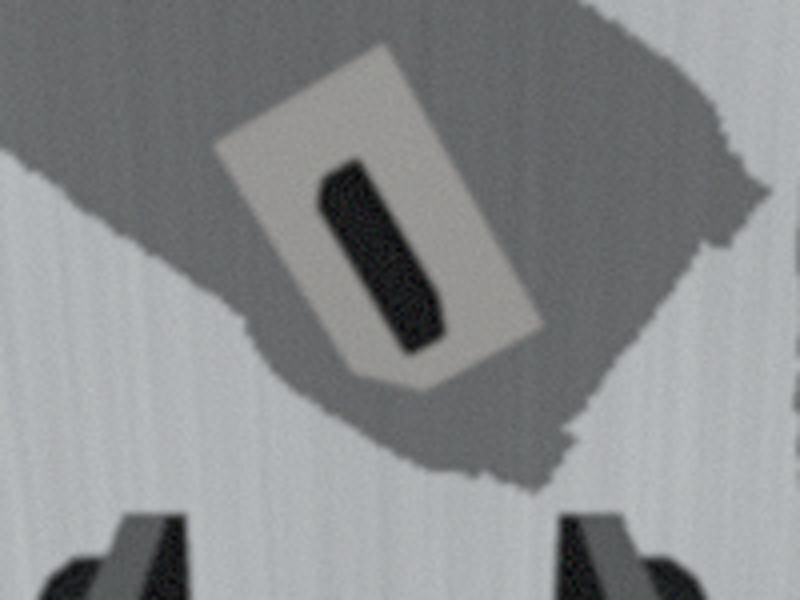

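This is the white cover. Its chamfer is at the lower left, (355,375)–(425,388), and its black grip is centred near (382,255) in the crop. It fits lid_grip; turquoise (338,188) and brown (125,201) in the scene view are the look-alikes and stay put.

Run:
```python
from h import *
a=grab('wrist')
r=lambda x,y,z=.012: ray(a,(190+x/4,130+y/4),z)
an=lambda d:np.degrees(np.arctan2(d[1],d[0]))
print(an(r(385,45)-r(543,323)),an(r(215,147)-r(355,375)),an(r(215,147)-r(385,45)),np.linalg.norm(r(385,45)-r(543,323)))
print('centre',(r(385,45)+r(543,323)+ (r(215,147)-r(385,45)))/2)
print(((r(215,147)+r(543,323))/2), 'top', r(382,258,.046))
go([.635,-.196,.04])
```

```text
118.59039297990806 118.4316031553348 -151.11654356904793 0.08268847646202959
centre [ 0.63563415 -0.19854551  0.012     ]
[ 0.63563415 -0.19854551  0.012     ] top [ 0.63542943 -0.19596069  0.046     ]
grasp [ 0.6333 -0.1975  0.222 ] yaw of tool y -1.67 z [-0.001 -0.    -1.   ]
shares [0.0105 0.0122 1.2132]
```

```bash
python3 -m crank '[0,0.015,0.2,-0.2,0, 0,0.015,0.5,-0.4,0, 0,0.015,0.8,-0.6,0, 0,0.015,0.9,-0.672,0, 0,0.015,0.9,-0.672,0, 0,0.015,0.9,-0.672,0]' && python3 -m crank '[0,0,0.15,0,0, 0,0,0.3,0,0, 0,0,0.33,0,0, 0,0,0.33,0,0, 0,0,0.33,0,-1, 0,0,0.33,0,-1, 0,0,0.33,0,-1, 0,0,0.33,0,-1, 0,0,0.33,0,-1]'
python3 - <<'E'
from h import *
go([.635,-.196,.2])
E
```

```text
time_s: 39.95
eef_pos: [0.6363, -0.1972, 0.2429]
orientation: [1.607, 2.699, -0.0]
contact_force: [0.3, 0.6, 0.8]
width: 0.501
grip_force: 0.0
time_s: 40.85
eef_pos: [0.6369, -0.1962, 0.194]
orientation: [1.601, 2.701, 0.001]
contact_force: [-1.3, 0.2, 7.8]
width: 0.127
grip_force: 59.2
grasp [ 0.6372 -0.1963  0.0393] yaw of tool y 28.69 z [ 0.002 -0.    -1.   ]
shares [ 0.0073 -0.0102 -1.0713]
```

```bash
python3 -m crank '[0,0,-0.15,0,-1, 0,0,-0.4,0,-1, 0,0,-0.7,0,-1, 0,0,-1,0,-1, 0,0,-1,0,-1]' && python3 -m crank '[0.1,-0.15,0,0.15,-1, 0.23,-0.35,0,0.33,-1, 0.367,-0.559,0,0.476,-1, 0.367,-0.559,0,0.476,-1, 0.367,-0.559,0,0.476,-1]' && python3 -m crank '[0.04,-0.2,0,0,-1, 0.1,-0.45,0,0,-1, 0.14,-0.593,0,0,-1, 0.14,-0.593,0,0,-1, 0.14,-0.593,0,0,-1]'
python3 - <<'E'
from h import *
go([.446,-.178,.1473]);
b=grab('side'); find(b,'side','lid_grip'); find(b,'side','stand_seat')
E
```

```text
time_s: 41.35
eef_pos: [0.6373, -0.197, 0.3494]
orientation: [1.598, 2.695, 0.004]
contact_force: [0.3, -0.9, -0.6]
width: 0.129
grip_force: 58.9
time_s: 41.85
eef_pos: [0.5363, -0.1877, 0.343]
orientation: [2.075, 2.358, 0.002]
contact_force: [0.6, 1.2, -1.5]
width: 0.126
grip_force: 58.9
time_s: 42.35
eef_pos: [0.4465, -0.1783, 0.343]
orientation: [2.074, 2.358, 0.001]
contact_force: [0.9, -0.6, -1.4]
width: 0.127
grip_force: 59.0
grasp [ 0.4467 -0.1784  0.1883] yaw of tool y 7.34 z [ 0.002 -0.    -1.   ]
shares [ 0.0033 -0.0047  0.2734]
side lid_grip point 0.93 [ 0.447 -0.178  0.182] [245. 233.]
side lid_grip point 0.93 [ 0.502 -0.556  0.038] [309. 414.]
side lid_grip point 0.92 [0.344 0.076 0.037] [199. 209.]
side stand_seat point 0.7 [ 0.446 -0.178  0.057] [248. 266.]
```

```bash
python3 -m crank '[0.003,-0.004,0.08,0,-1, 0.003,-0.004,0.16,0,-1, 0.003,-0.004,0.2,0,-1, 0.003,-0.004,0.2,0,-1, 0.003,-0.004,0.22,0,-1, 0.003,-0.004,0.24,0,-1, 0.003,-0.004,0.26,0,-1, 0.003,-0.004,0.274,0,-1, 0.003,-0.004,0.274,0,-1]'
python3 - <<'E'
from h import *
go([.446,-.178,.1473])
E
```

```text
time_s: 43.4
eef_pos: [0.445, -0.1781, 0.3019]
orientation: [-2.076, -2.358, -0.001]
contact_force: [-5.1, 4.4, 17.0]
width: 0.13
grip_force: 61.6
grasp [ 0.4451 -0.178   0.1472] yaw of tool y 7.27 z [ 0.     0.001 -1.   ]
shares [-0.0006  0.0062 -0.0007]
```

```bash
python3 -m crank '[0,0,0,0,-0.4, 0,0,0,0,0, 0,0,0,0,0, 0,0,0,0,0, 0,0,-0.2,0,0, 0,0,-0.5,0,0, 0,0,-0.8,0,0, 0,0,-0.8,0,0]'
python3 - <<'E'
from h import *
a=grab('wrist','w15'); find(a,'wrist','lid_grip')
b=grab('side'); find(b,'side','lid_grip'); find(b,'side','keeper','in')
c=grab('scene'); find(c,'scene','lid_grip'); find(c,'scene','keeper','in');find(c,'scene','wedge_grip')
cv2.imwrite('pics/z15.png',np.vstack([np.hstack([cv2.resize(b['color'][215:305,205:295],(400,350)),cv2.resize(c['color'][150:230,210:300],(400,350))]),cv2.resize(c['color'][195:255,285:445],(800,250))]))
E
```

```text
time_s: 44.2
eef_pos: [0.4456, -0.179, 0.4259]
orientation: [2.073, 2.353, 0.007]
contact_force: [-0.0, 0.3, -0.8]
width: 0.499
grip_force: 0.0
wrist lid_grip point 0.8 [ 0.442 -0.175  0.142] [276. 205.]
side lid_grip point 0.87 [ 0.502 -0.558  0.042] [310. 415.]
side lid_grip point 0.78 [0.344 0.073 0.038] [200. 210.]
side lid_grip point 0.69 [ 0.445 -0.179  0.142] [246. 245.]
side lid_grip point 0.42 [0.749 0.268 0.005] [313. 159.]
side keeper in 0.77 [0.555 0.03  0.059] [273. 203.]
side keeper in 0.29 [ 0.321 -0.399  0.008] [211. 366.]
scene lid_grip point 0.84 [ 0.443 -0.177  0.145] [251. 169.]
scene lid_grip point 0.78 [ 0.505 -0.56   0.033] [124. 203.]
scene lid_grip point 0.62 [0.343 0.076 0.041] [337. 188.]
scene lid_grip point 0.41 [ 0.351 -0.142 -0.004] [269. 196.]
scene keeper in 0.76 [0.545 0.129 0.044] [354. 228.]
scene wedge_grip point 0.65 [ 0.478 -0.408  0.05 ] [175. 197.]
scene wedge_grip point 0.48 [0.681 0.408 0.   ] [465. 285.]
scene wedge_grip point 0.38 [ 0.758 -0.188 -0.001] [224. 283.]
scene wedge_grip point 0.24 [ 0.304 -0.37  -0.001] [205. 182.]
```

View pics/z15.png

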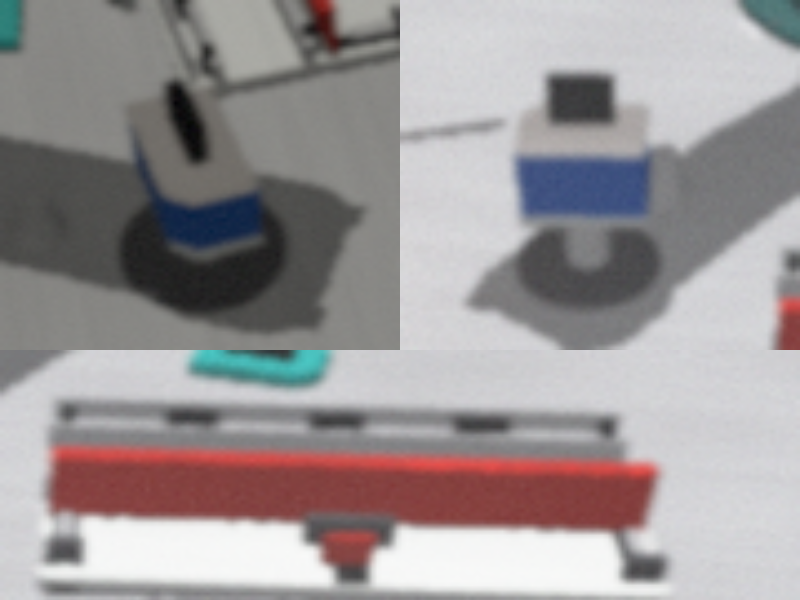

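The cover sits level and flush (grip z about 0.143, 0.144 expected). The rail is back against the stop, and the wedge is in the bin. Handing in.

```bash
python3 -c "
from plant import job_done; print(job_done())"
```

```text
the job is handed in; nothing more can be done
None
```

I handed the job in, and it returned no verdict; in the last pictures both trays (the only two present) and the white cover sit seated on the stand with chamfers matched, the keeper is shut and the wedge is back in its bin.

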